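# Put the hair stacker back in its hole in the fly-tying tool bar

## Robot

A 7-joint arm with a two-finger parallel gripper is mounted at the origin on the work surface. World frame = base frame: x ahead of the robot, y to its left, z up, the work surface at z = 0. Lengths are in m, angles in rad, forces in N, time in s.
With the tool pointing down it reaches from about 0.35 to 0.9 m from the base axis. Payload 8.1 kg.
Tool frame: the origin (TCP) lies midway between the tips of the shut fingers; the grasp point (between the pads) lies 19 mm behind it; z points along the fingers, y is the line along which they close (so a half turn about z gives the same grasp; the last joint's range is limited). The gripper opens to 92 mm and grips with 3 to 60 N. Pads are 19 mm wide; open, the fingers measure 130 mm over their backs; the gripper's body (75 mm by 190 mm) begins 47 mm behind the grasp point.
Start: joints at [1.128, 0.434, 0.025, 1.573, -0.012, 1.134, -0.075], TCP at [0.208, -0.589, 0.227] pointing down, gripper open.
Joint ranges: [-2.62, 2.62], [-0.44, 2.09], [-1.27, 1.32], [0.08, 2.57], [-1.32, 4.46], [0.12, 2], [-2.74, 2.74]. Speed limits (rad/s): [2.22, 2.22, 3.01, 3.01, 3.14, 3.14, 3.14].

## Interface

Orientations are given as a rotation vector (axis times angle).
In Python, from cell import observe, get_image, camera_model, sign_off, recognise, silhouettes gives the robot as it stands.
- The arm moves only by the tool apply_moves, never from a script. Its argument "motion" is a list of rows, each an object of numbers: "x", "y", "z": the shift along the world's x, y, z in cm; "yaw": the turn about the world's z in degrees; "hand": the opening, from -1 (shut) to 1 (fully open), so that 0 is half open. In form: [{"x": .., "y": .., "z": .., "yaw": .., "hand": ..}, ...]. A call has 1 to 10 rows; each row is the pose to reach, as a shift and turn from the pose commanded when the call began; what a row does not reach only later rows make up. A row lasts 1/8 s, in which the tool goes at most 62.5 mm and 10.7 degrees, less where a joint would pass 70% of its speed; a pose out of reach is approached as far as the arm can. A call with a gripper value outside its range is refused whole. The fingers move at their own pace and stop on an object; "newtons" is the grip in N (left out, the last holds). Time passes only in rows, so rows that repeat a pose let the fingers close. It gives the time, the measured TCP pose, the force, the opening and the grip force at its end, in the units of the state.
- observe(): the state, without advancing time (a new reading comes with each control period).
- get_image(name): name is "side" or "top" or "wrist"; returns the picture (480x640x3 uint8, blue, green, red); there is no depth.
- camera_model(name): a dict with "camera_matrix" (3x3 intrinsics, pixels), "T" (4x4, takes a point from camera to world coordinates). Camera axes: x right, y up, looking along -z (the intrinsics and any distortion apply to the point x, -y, -z); pixel columns grow to the right and rows downward; lengths in m; the calibration is good to about 2 mm. A picture is of the moment at which its call begins: read the wrist's pose just before it. camera_model takes no time and is no camera call; for the wrist camera it gives the pose at the moment of the call.
- sign_off(): hands the job in; it is judged then, once.
Trained networks look in the newest picture that a camera, given by its name, has taken for a name from the list of things; names that differ only in an ending like _2 or _b are one class to them, and where a whole thing is asked for, a point or a joint stands for the part that bears it (a point fixed in the world has none). Each returns a list of dicts, best first, with "p" (0 to 1); they miss things now and then, are a little off and sometimes report something else, mostly with a low value. They report only what shows in the picture. A call takes as long as a camera call. They do not tell look-alikes from the thing itself.
- recognise(query, camera): "rect" ([left, top, right, bottom] in pixels, round what is visible of it).
- silhouettes(query, camera): "mask" (480x640 bool, what is visible of it) and "rect" ([left, top, right, bottom] in pixels, round what is visible of it).
The state is a dict: "clock": time; "joints": joint angles; "dq": joint speeds; "joint_efforts": joint torques, N m; "position": TCP position; "ee_rot": TCP orientation; "force": force on the tool from outside, world axes, zero at the start; "ft_torque": the same for the moment, N m; "width": opening from 0.0 (shut) to 1.0 (fully open); "gripper_force": force on a finger pad.
Only numpy, scipy, OpenCV 4.12 (cv2) and the standard library are available. Lean on these libraries where they do the work, as an engineer would, in place of code of your own. Each camera call takes 0.05 s, during which the arm holds its last target. There are 200 camera calls.

## Task

Put the hair stacker that stands on the round cork coaster away in the fly-tyer's tool bar: standing upright in the one hole of the graded row that fits its barrel, pushed past the sprung ball until its foot is fully down on the bottom, and let go. Feel for the hole with a light touch and press it home gently, never forcing it against the wood. Leave the two stackers on the dark board and everything else on the table where they are.

Things in the scene. Friction and masses are not known exactly. Their poses are not given: they have to be found in the camera images.
- rack: Tool station: fixed beech board 125 x 290 x 16 mm with an aluminium rail; on the rail the tool bar, a beech block 48 mm wide, 190 long, flat top 58 mm above the table. Origin on the table under the rail's middle; y along rail and row of holes, x across (away from the robot at yaw 0), z up. Behind the bar, at x = +66 mm, six thread spools, tops 46 mm above the table.
- row_zero (a point): Where the 20 mm hole's mouth would be if the bar stood against the stop at the rail's -y end; axes as rack. The bar is clamped by two thumb screws and does not give; it stands 3 to 33 mm from the stop, how far is not measured: the 20 mm hole is that far to +y of this point (x = 0). Five holes, 36 mm apart, take barrels of 12, 16, 20, 24, 28 mm in the order of +y.
- row_bottom (a point): 28 mm below row_zero, at the height of the holes' flat bottoms, 30 mm above the table. The holes are bored 1.2 mm wider than their barrels. In each hole's +x wall, 12 mm above the bottom, a steel ball on a spring stands out 2.6 mm: a stacker let go stays on it 10 to 14 mm too high and must be pushed the rest of the way with some 3 to 10 N.
- coaster: Round cork coaster, fixed, 100 mm across and 4 mm thick; origin on the table under its centre. One of the three hair stackers stands on it, up to 21 mm off its centre.
- board: Dark wooden board, fixed, 160 x 85 x 4 mm, long side along its x; origin on the table under its centre. The other two stackers stand on it and stay there.
- stacker_a_mid (a point): Hair stacker: upright aluminium barrel 90 mm tall, 35 to 105 g; this point is on its axis, 45 mm above its foot; z along the axis. Barrel 16, 20 or 24 mm across over its whole height, foot chamfered 2 mm, top open like a funnel. The three stackers are of these three sizes, one each; which is which: judge it by eye or between the fingers.
- stacker_b_mid (a point): A second hair stacker, described as stacker_a_mid but of another of the three diameters; the same point.
- stacker_c_mid (a point): The third hair stacker, described as stacker_a_mid but of the remaining diameter; the same point.
- varnish_mid (a point): Bystander: amber varnish jar with black cap, 28 mm across, 55 mm tall, beside the coaster; point half-way up.
- spool_a_mid (a point): Bystander: thread spool 22 mm across, 30 mm tall, beside the coaster; point half-way up.
- spool_b_mid (a point): Bystander: thread spool 22 mm across, 30 mm tall, in front of the tool station; point half-way up.
- mug_mid (a point): Bystander: white mug 80 mm across, 95 mm tall; point at its centre, half-way up.
- scissors: Bystander: small scissors lying flat, 125 x 50 x 5 mm; origin at the pivot, blades to +x.
There are look-alikes about, which are no part of the job. What is shaped like the part that bears stacker_a_mid but orange or yellow is not meant.

How it is judged:
By the outcome, as a careful person would: the job done as asked, in the order asked, and still so for the second after the job is handed in, with the robot touching nothing.
It also fails if it takes over 61 s, if anything falls off the work surface, if the arm or the gripper's body presses on something with over 40 N, if the wrist force passes 120 N, or if a joint passes its speed limit or range.

## Working session

There is one attempt and no reset: what is moved stays moved. The work goes in short steps, Python scripts to look and compute and a tool call to move; the robot and the scene stay as the last step left them, time stands still between calls to the robot, and variables do not carry over. Pictures are saved under pics/ and viewed, at most 10 in all, crops included, and the job is handed in when it is done.

Besides the shell and the picture viewer there is one more tool, called after ">>>" in YAML: its name, and indented under it one key for each argument. apply_moves: Moves the arm, as the interface text tells. Its arguments: {"type":"object","properties":{"motion":{"type":"array","items":{"type":"object","properties":{"x":{"type":"number"},"y":{"type":"number"},"z":{"type":"number"},"yaw":{"type":"number"},"hand":{"type":"number"}}}},"newtons":{"type":"number"}},"required":["motion"]}

```bash
mkdir -p pics; ls
cat > h.py <<'E'
import numpy as np, cv2
from cell import *
def ray(m,u,v):
    K=np.array(m["camera_matrix"]);T=np.array(m["T"])
    d=np.linalg.solve(K,[u,v,1.]);d=T[:3,:3]@(d*[1,-1,-1]);return T[:3,3],d
def at(m,u,v,z):
    o,d=ray(m,u,v);return o+d*(z-o[2])/d[2]
def pix(m,p):
    K=np.array(m["camera_matrix"]);T=np.array(m["T"])
    c=T[:3,:3].T@(np.array(p)-T[:3,3]);q=K@(c*[1,-1,-1]);return q[:2]/q[2]
E
python3 - <<'E'
from h import *
for n in ["top","side"]:
    cv2.imwrite(f"pics/{n}0.png",get_image(n)); m=camera_model(n);print(n,np.round(m["camera_matrix"],1).tolist(),np.round(m["T"],3).tolist(),[k for k in m])
    for q in ["rack","coaster","board","stacker_a_mid","varnish_mid","spool_a_mid","mug_mid"]:
        print(q,[(round(r["p"],2),np.round(r["rect"]).astype(int).tolist()) for r in recognise(q,n)])
s=observe();print({k:np.round(s[k],3).tolist() for k in s})
E
```

```text
pics
top [[486.1, 0.0, 314.5], [0.0, 486.1, 243.2], [0.0, 0.0, 1.0]] [[0.024, 0.982, -0.186, 0.339], [-1.0, 0.026, 0.009, 0.064], [0.014, 0.186, 0.982, 1.112], [0.0, 0.0, 0.0, 1.0]] ['camera_matrix', 'T']
rack [(0.67, [221, 183, 353, 243])]
coaster [(0.74, [427, 247, 471, 292]), (0.72, [221, 180, 349, 241])]
board [(0.8, [127, 250, 166, 320])]
stacker_a_mid [(0.75, [490, 289, 513, 300]), (0.65, [449, 262, 464, 276]), (0.44, [402, 276, 418, 288])]
varnish_mid [(0.48, [423, 295, 439, 309])]
spool_a_mid []
mug_mid [(0.82, [124, 173, 178, 221])]
side [[435.4, 0.0, 311.1], [0.0, 435.4, 245.2], [0.0, 0.0, 1.0]] [[0.964, 0.191, -0.184, 0.391], [-0.265, 0.738, -0.621, -0.515], [0.017, 0.647, 0.762, 0.722], [0.0, 0.0, 0.0, 1.0]] ['camera_matrix', 'T']
rack [(0.67, [292, 172, 378, 280])]
coaster [(0.97, [290, 368, 353, 433]), (0.41, [317, 372, 332, 404])]
board [(0.69, [197, 140, 264, 165])]
stacker_a_mid [(0.77, [302, 450, 316, 480]), (0.73, [198, 140, 264, 169]), (0.54, [278, 320, 295, 353]), (0.43, [338, 440, 353, 462])]
varnish_mid [(0.59, [264, 366, 281, 389])]
spool_a_mid [(0.5, [287, 109, 318, 158]), (0.47, [335, 441, 353, 464])]
mug_mid [(0.62, [287, 113, 320, 156]), (0.51, [279, 208, 293, 225])]
{'clock': 0.8, 'joints': [1.128, 0.434, 0.025, 1.573, -0.012, 1.134, -0.075], 'dq': [0.001, 0.002, -0.001, -0.001, -0.001, -0.0, -0.003], 'joint_efforts': [0.001, -66.761, 0.984, -31.481, -0.061, 0.032, 0.0], 'position': [0.208, -0.589, 0.227], 'ee_rot': [3.096, 0.531, 0.0], 'force': [-0.117, -0.356, -0.191], 'ft_torque': [-0.057, -0.014, 0.014], 'gripper_force': 0.0, 'width': 1.006}
```

Run:
```python
import cv2
t=cv2.imread("pics/top0.png");s=cv2.imread("pics/side0.png")
cv2.imwrite("pics/topc.png",cv2.resize(t[150:390,110:530],None,fx=1.9,fy=1.9,interpolation=2))
```

```text
(no output)
```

View pics/topc.png

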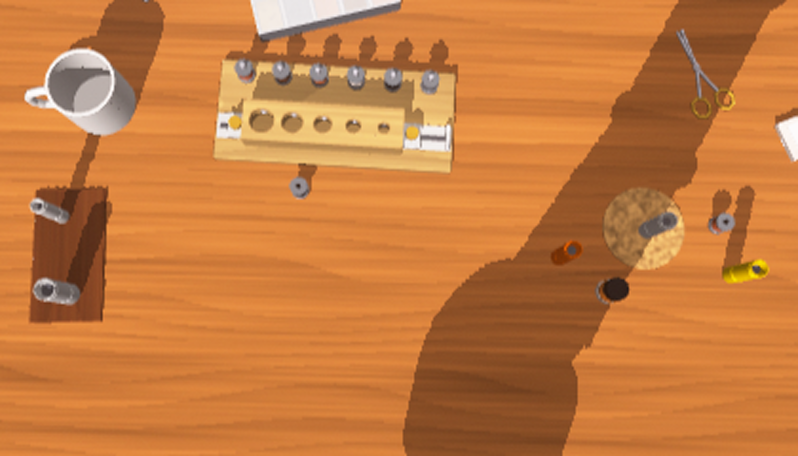

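View pics/side0.png

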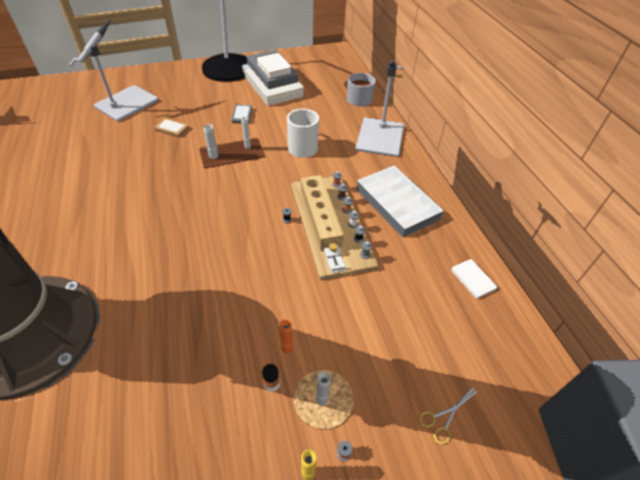

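The top picture shows the coaster at full-image pixel (449,270). What could be mistaken for the target:
- grey stacker on the coaster, (457,268): the one I want
- orange look-alike, (408,283)
- yellow look-alike, (502,293)
- two grey stackers on the dark board, (136,260) and (139,303)
- grey spool by the coaster, (490,267)

The rack's holes run from 28 mm at about (247,213) to 12 mm at about (312,217), so row +y points to image left.

Run:
```python
from h import *
from cell import *
mt=camera_model("top");ms=camera_model("side")
P=lambda n,m,u,v,z:print(n,np.round(at(m,u,v,z),4))
P("coaster t",mt,449,269.5,.004);P("coaster s",ms,322,400,.004)
cr=lambda u,v:(110+u/1.9,150+v/1.9)
P("stk top t",mt,*cr(668,221),.094);P("stk foot t",mt,*cr(648,232),.004)
P("stk top s",ms,324,376,.094)
P("jar",mt,*cr(615,289),.055);P("spoolA",mt,*cr(726,221),.03);P("orange",mt,*cr(573,249),.09);P("yellow",mt,*cr(760,268),.09)
for n,u,v in [("h28",261,121),("h24",292,122),("h20",323,124),("h16",353,126),("h12",384,128)]: P(n,mt,*cr(u,v),.058)
for n,u,v in [("c",222,60),("c",457,68),("c",451,172),("c",214,158)]: P(n,mt,*cr(u,v),.016)
P("spoolB",mt,*cr(300,186),.03)
for u in (430,393,355,319,282,245): pass
P("sp1",mt,*cr(430,76),.046);P("sp6",mt,*cr(245,66),.046)
for c in ["top","side"]:
  for q in ["stacker_a_mid","coaster"]:
    get_image(c)
    for r in silhouettes(q,c):
      m=r["mask"];ys,xs=np.nonzero(m);print(c,q,round(r["p"],2),np.round(r["rect"]),m.sum(),xs.mean(),ys.mean())
  I=get_image(c)
I=get_image("side");cv2.imwrite("pics/stk.png",cv2.resize(I[350:450,270:370],None,fx=5,fy=5,interpolation=2))
```

```text
coaster t [ 0.4955 -0.2581  0.004 ]
coaster s [ 0.4923 -0.2599  0.004 ]
stk top t [ 0.4902 -0.259   0.094 ]
stk foot t [ 0.4895 -0.2627  0.004 ]
stk top s [ 0.4927 -0.2575  0.094 ]
jar [ 0.416 -0.208  0.055]
spoolA [ 0.5016 -0.3485  0.03  ]
orange [ 0.4566 -0.1531  0.09  ]
yellow [ 0.4407 -0.3613  0.09  ]
h28 [0.6016 0.2051 0.058 ]
h24 [0.6014 0.1688 0.058 ]
h20 [0.6    0.1324 0.058 ]
h16 [0.5985 0.0971 0.058 ]
h12 [0.5971 0.0607 0.058 ]
c [0.6882 0.2627 0.016 ]
c [ 0.6862 -0.0278  0.016 ]
c [ 0.5549 -0.0219  0.016 ]
c [0.5645 0.2652 0.016 ]
spoolB [0.5304 0.1587 0.03  ]
sp1 [0.6658 0.007  0.046 ]
sp6 [0.6719 0.2293 0.046 ]
top stacker_a_mid 0.79 [492. 288. 515. 298.] 213 502.50704225352115 292.46948356807513
top stacker_a_mid 0.65 [448. 259. 463. 278.] 177 455.1864406779661 268.5875706214689
top coaster 0.89 [426. 248. 470. 290.] 1233 447.04379562043795 270.2238442822384
top coaster 0.42 [468. 169. 487. 200.] 80 473.9375 182.2
side stacker_a_mid 0.97 [304. 454. 317. 479.] 363 308.3608815426997 465.0330578512397
side stacker_a_mid 0.9 [282. 319. 292. 354.] 351 286.56410256410254 336.1965811965812
side stacker_a_mid 0.58 [318. 370. 333. 407.] 405 323.33086419753084 387.883950617284
side coaster 0.8 [292. 372. 352. 431.] 2342 323.71007685738687 402.0157984628523
side coaster 0.74 [292. 171. 378. 282.] 5773 332.70258098042615 227.00346440325654
```

View pics/stk.png

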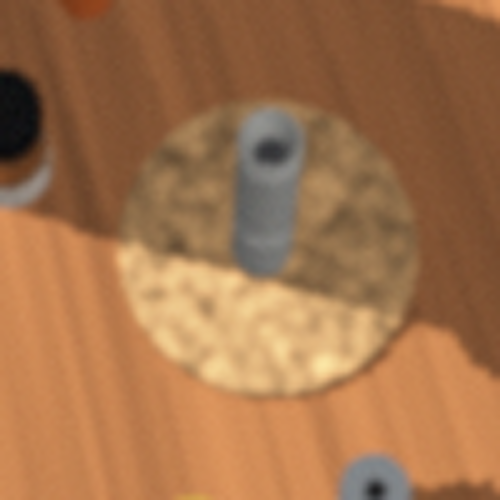

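The crop shows a plain grey, open-topped stacker on the cork, with its mouth at side-image pixel (324,378). That's the target. Next I move above it and look with the wrist camera.

>>> apply_moves:
  motion:
    - {"x": 28.2, "y": 32.9, "z": 0, "yaw": -21.3, "hand": 0.2}
    - {"x": 28.2, "y": 32.9, "z": 0, "yaw": -21.3, "hand": 0.2}
    - {"x": 28.2, "y": 32.9, "z": 0, "yaw": -21.3, "hand": 0.2}
    - {"x": 28.2, "y": 32.9, "z": 0, "yaw": -21.3, "hand": 0.2}
    - {"x": 28.2, "y": 32.9, "z": 0, "yaw": -21.3, "hand": 0.2}
    - {"x": 28.2, "y": 32.9, "z": 0, "yaw": -21.3, "hand": 0.2}
    - {"x": 28.2, "y": 32.9, "z": 0, "yaw": -21.3, "hand": 0.2}
    - {"x": 28.2, "y": 32.9, "z": 0, "yaw": -21.3, "hand": 0.2}
    - {"x": 28.2, "y": 32.9, "z": 0, "yaw": -21.3, "hand": 0.2}
    - {"x": 28.2, "y": 32.9, "z": 0, "yaw": -21.3, "hand": 0.2}

```text
clock: 2.6
position: [0.4893, -0.2618, 0.2268]
ee_rot: [3.141, -0.054, -0.001]
force: [0.2, 0.0, -0.1]
width: 0.596
gripper_force: 0.0
```

Run:
```python
from h import *
m=camera_model("wrist");cv2.imwrite("pics/w1.png",get_image("wrist"))
print(np.round(m["camera_matrix"],1).tolist(),np.round(m["T"],3).tolist())
print(pix(m,[.49,-.26,.094]),pix(m,[.49,-.26,.004]))
np.save("w1.npy",[m["T"],np.pad(m["camera_matrix"],(0,1))])
for q in ["stacker_a_mid","coaster"]:
    for r in silhouettes(q,"wrist"): print(q,round(r["p"],2),np.round(r["rect"]))
```

```text
[[405.4, 0.0, 320.2], [0.0, 405.4, 235.9], [0.0, 0.0, 1.0]] [[-0.034, 0.969, 0.246, 0.554], [-0.999, -0.033, -0.007, -0.265], [0.001, -0.246, 0.969, 0.385], [0.0, 0.0, 0.0, 1.0]]
[316.0453277  223.23460107] [316.88875826 202.74848178]
stacker_a_mid 0.92 [412. 240. 455. 294.]
stacker_a_mid 0.87 [304. 194. 331. 237.]
stacker_a_mid 0.6 [171. 229. 220. 274.]
coaster 0.62 [263. 147. 369. 251.]
```

View pics/w1.png

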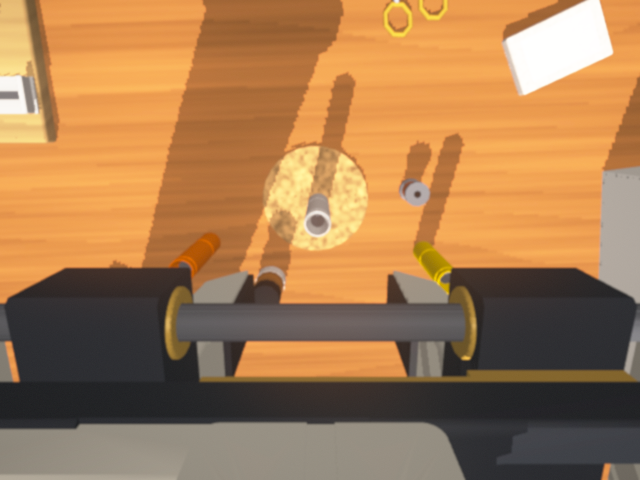

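The wrist picture shows the target's mouth at (317,222), centred on the cork and between the fingers. The jar, spool and yellow and orange look-alikes are clear to the sides.

Run:
```python
from h import *
m=camera_model("wrist");I=cv2.imread("pics/w1.png")
print(np.round(at(m,317.5,222,.094),4),np.round(observe()["position"],4))
r=[r for r in silhouettes("stacker_a_mid","wrist")] if get_image("wrist") is not None else 0
for q in r:
  if 300<q["rect"][0]<310:
    k=q["mask"];print([(y,np.nonzero(k[y])[0][[0,-1]].tolist()) for y in range(195,237,4) if k[y].any()])
g=cv2.cvtColor(I,cv2.COLOR_BGR2HSV)[:,:,1];print(g[222,296:340].tolist());print(g[195:245,317].tolist())
```

```text
[ 0.4912 -0.2607  0.094 ] [ 0.4896 -0.2614  0.2268]
[(195, [313, 324]), (199, [310, 328]), (203, [308, 329]), (207, [308, 329]), (211, [307, 330]), (215, [306, 329]), (219, [305, 330]), (223, [305, 330]), (227, [306, 329]), (231, [309, 327]), (235, [314, 321])]
[138, 135, 128, 123, 118, 113, 103, 80, 45, 29, 33, 38, 39, 39, 41, 50, 59, 64, 64, 63, 64, 66, 68, 69, 70, 66, 65, 61, 56, 50, 43, 36, 32, 29, 49, 90, 120, 127, 124, 123, 121, 121, 123, 125]
[48, 44, 42, 40, 42, 44, 44, 44, 44, 44, 44, 44, 42, 37, 37, 32, 14, 15, 19, 31, 38, 51, 61, 68, 64, 68, 66, 66, 67, 66, 62, 51, 43, 39, 38, 38, 35, 37, 36, 33, 27, 41, 84, 119, 126, 121, 117, 118, 120, 122]
```

>>> apply_moves:
  motion:
    - {"x": 0.15, "y": 0, "z": -6, "hand": 0.2}
    - {"x": 0.15, "y": 0, "z": -12, "hand": 0.2}
    - {"x": 0.15, "y": 0, "z": -15, "hand": 0.2}
    - {"x": 0.15, "y": 0, "z": -18, "hand": 0.2}
    - {"x": 0.15, "y": 0, "z": -18, "hand": -0.2}
    - {"x": 0.15, "y": 0, "z": -18, "hand": -1}
    - {"x": 0.15, "y": 0, "z": -18, "hand": -1}
    - {"x": 0.15, "y": 0, "z": -18, "hand": -1}
    - {"x": 0.15, "y": 0, "z": -18, "hand": -1}
    - {"x": 0.15, "y": 0, "z": -18, "hand": -1}
  newtons: 15

```text
schema error: expected keys x, y, z, yaw, hand
```

>>> apply_moves:
  motion:
    - {"x": 0.15, "y": 0, "z": -6, "yaw": 0, "hand": 0.2}
    - {"x": 0.15, "y": 0, "z": -12, "yaw": 0, "hand": 0.2}
    - {"x": 0.15, "y": 0, "z": -15, "yaw": 0, "hand": 0.2}
    - {"x": 0.15, "y": 0, "z": -18, "yaw": 0, "hand": 0.2}
    - {"x": 0.15, "y": 0, "z": -18, "yaw": 0, "hand": -0.2}
    - {"x": 0.15, "y": 0, "z": -18, "yaw": 0, "hand": -1}
    - {"x": 0.15, "y": 0, "z": -18, "yaw": 0, "hand": -1}
    - {"x": 0.15, "y": 0, "z": -18, "yaw": 0, "hand": -1}
    - {"x": 0.15, "y": 0, "z": -18, "yaw": 0, "hand": -1}
    - {"x": 0.15, "y": 0, "z": -18, "yaw": 0, "hand": -1}
  newtons: 15

```text
clock: 4.1
position: [0.4925, -0.2606, 0.0477]
ee_rot: [3.14, -0.05, 0.002]
force: [-0.3, 0.8, 7.3]
width: 0.215
gripper_force: 15.0
```

Run:
```python
from h import *
get_image("side");s=observe();print(s["clock"],s["position"],s["force"],s["ft_torque"],s["width"])
I=get_image("side");cv2.imwrite("pics/s2.png",cv2.resize(I[260:480,180:420],None,fx=2.5,fy=2.5))
```

```text
4.15 [ 0.49245112 -0.2605738   0.04769573] [-0.98585439 -0.13251965  6.69386999] [ 0.13351349  0.25764873 -0.033378  ] 0.21629268082467212
```

View pics/s2.png

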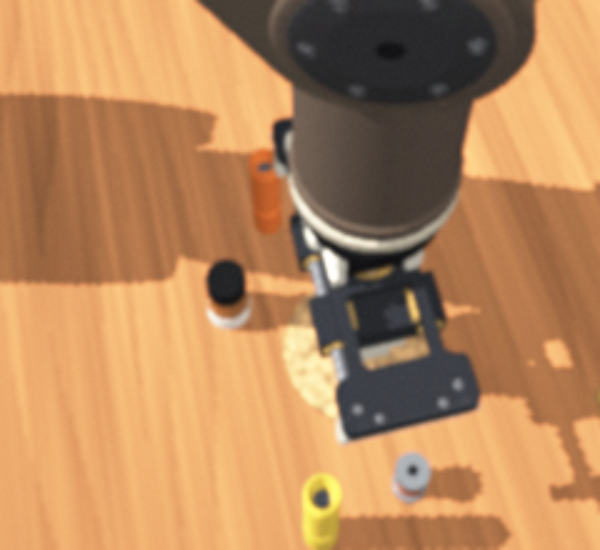

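Width 0.215 is 19.8 mm, so this is the 20 mm barrel. The picture shows it clear of the neighbours: jar at (228,290), orange at (265,190), yellow at (320,510). I'll lift it and carry it to in front of the rack.

>>> apply_moves:
  motion:
    - {"x": 0, "y": 0, "z": 5, "yaw": 0, "hand": -1}
    - {"x": 0, "y": 0, "z": 11, "yaw": 0, "hand": -1}
    - {"x": 1, "y": 5, "z": 13, "yaw": 0, "hand": -1}
    - {"x": 2, "y": 11, "z": 13, "yaw": 0, "hand": -1}
    - {"x": 3, "y": 17, "z": 13, "yaw": 0, "hand": -1}
    - {"x": 3.5, "y": 23, "z": 13, "yaw": 0, "hand": -1}
    - {"x": 4, "y": 29, "z": 13, "yaw": 0, "hand": -1}
    - {"x": 4.5, "y": 35, "z": 13, "yaw": 0, "hand": -1}
    - {"x": 4.5, "y": 39.3, "z": 13, "yaw": 0, "hand": -1}
    - {"x": 4.5, "y": 39.3, "z": 13, "yaw": 0, "hand": -1}
  newtons: 25

```text
clock: 5.45
position: [0.536, 0.1375, 0.1769]
ee_rot: [-3.139, 0.04, 0.0]
force: [0.0, 0.2, 0.0]
width: 0.211
gripper_force: 25.0
```

Run:
```python
from h import *
get_image("top");get_image("top");s=observe();print(s["clock"],s["position"],s["ee_rot"],s["force"],s["width"])
m=camera_model("wrist");cv2.imwrite("pics/w2.png",get_image("wrist"))
np.savez("w2.npz",T=m["T"],K=m["camera_matrix"])
print(np.round(m["T"],3).tolist())
for y in (.205,.1688,.1324,.097,.0607): print(pix(m,[.6,y,.058]))
p=s["position"];print(pix(m,p-[0,0,.043]))
```

```text
5.55 [0.53654233 0.13251147 0.17664889] [ 3.14051246e+00 -4.89370644e-02 -5.14108803e-04] [-0.31370179 -1.19602825 -0.31445136] 0.20946363044875482
[[-0.031, 0.969, 0.246, 0.601], [-1.0, -0.03, -0.007, 0.13], [0.001, -0.246, 0.969, 0.334], [0.0, 0.0, 0.0, 1.0]]
[206.17087698 138.66803606]
[260.69261436 136.93852391]
[315.6121865  135.19639184]
[369.11614323 133.49916524]
[424.07602037 131.75575463]
[318.0547828  261.79159572]
```

View pics/w2.png

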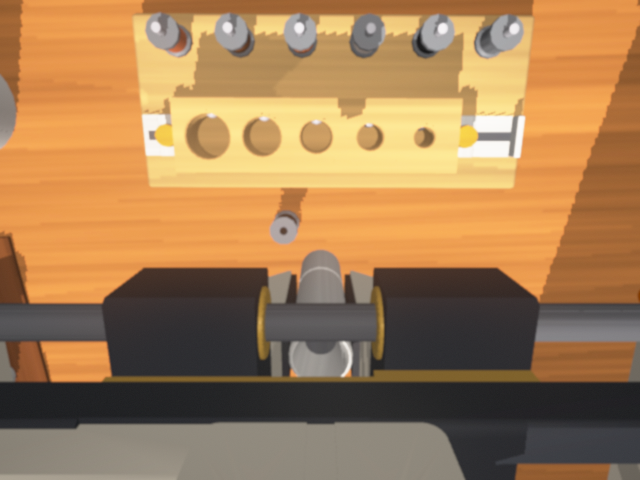

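The wrist picture shows the five holes at about (208,136), (263,136), (317,136), (370,137) and (424,137), so the 20 mm hole is the middle one at (317,136). The stacker hangs upright in the fingers with its foot at (320,258). Next I fit the hole rims.

Run:
```python
from h import *
d=np.load("w2.npz");m={"T":d["T"],"camera_matrix":d["K"]}
I=cv2.GaussianBlur(cv2.imread("pics/w2.png"),(0,0),.7).astype(float);V=I[:,:,1]
D=[28,24,20,16,12]
from scipy.optimize import minimize
from scipy.ndimage import map_coordinates
t=np.linspace(0,2*np.pi,120,endpoint=False)
for dia,u,v in zip(D,[208,263,317,370,424],[136,136,136,137,137]):
    c=at(m,u,v,.058)[:2]; R=(dia+1.2)/2000
    def samp(c,r):
        q=np.array([pix(m,[c[0]+r*np.cos(a),c[1]+r*np.sin(a),.058]) for a in t]);return map_coordinates(V,[q[:,1],q[:,0]],order=1)
    best=None
    for dx in np.arange(-.004,.0041,.0005):
        for dy in np.arange(-.004,.0041,.0005):
            cc=c+[dx,dy];s=np.mean(np.clip(samp(cc,R+.001)-samp(cc,R-.001),-10,60))
            if best is None or s>best[0]: best=(s,cc)
    print(dia,best[0],np.round(best[1],4),pix(m,[*best[1],.058]))
for z,n,uv in [(.058,"bar",(173,97)),(.058,"bar",(461,97)),(.058,"barfront?",(173,188))]: print(n,np.round(at(m,*uv,z),4))
```

```text
28 55.638170028303435 [0.6012 0.2041] [207.32141109 136.80110747]
24 54.06437477472438 [0.6001 0.1682] [261.54184194 136.82490433]
20 53.28434676912672 [0.599  0.1325] [315.51599319 136.82478743]
16 55.1004870241614 [0.5972 0.0969] [369.24595207 137.7998248 ]
12 58.27348761574555 [0.5966 0.0611] [423.24465676 137.0238971 ]
bar [0.6268 0.2238 0.058 ]
bar [0.6211 0.0375 0.058 ]
barfront? [0.568  0.2309 0.058 ]
```

Run:
```python
from h import *
d=np.load("w2.npz");m={"T":d["T"],"camera_matrix":d["K"]}
p=np.array([0.5365,.1325,.1766])
I=cv2.imread("pics/w2.png");h=cv2.cvtColor(I,cv2.COLOR_BGR2HSV)[:,:,1]
print("col320",[(v,int(h[v,320])) for v in range(242,262)])
for v in (258,264,270,276,282): print(v,h[v,292:350].tolist())
t=np.linspace(0,2*np.pi,200)
for ex in (-.002,0,.002):
  for r,dz in ((.008,-.043),(.010,-.041)):
    q=np.array([pix(m,p+[ex+r*np.cos(a),r*np.sin(a),dz]) for a in t]);print(ex,r,"top v",q[:,1].min(),"u",q[:,0].min(),q[:,0].max(),"at v",q[q[:,0].argmin(),1])
```

```text
col320 [(242, 166), (243, 166), (244, 166), (245, 165), (246, 166), (247, 165), (248, 157), (249, 132), (250, 83), (251, 46), (252, 38), (253, 38), (254, 36), (255, 35), (256, 35), (257, 36), (258, 35), (259, 33), (260, 34), (261, 33)]
258 [166, 165, 165, 164, 166, 166, 165, 166, 165, 164, 162, 153, 121, 77, 47, 38, 39, 38, 41, 37, 37, 37, 38, 36, 37, 33, 33, 35, 35, 36, 35, 35, 33, 34, 34, 36, 35, 35, 36, 35, 35, 35, 35, 53, 94, 136, 159, 165, 166, 167, 164, 167, 167, 166, 165, 167, 166, 166]
264 [167, 167, 167, 167, 167, 167, 165, 168, 163, 142, 95, 51, 38, 36, 39, 36, 36, 36, 35, 33, 33, 33, 34, 34, 32, 33, 34, 31, 33, 31, 33, 31, 31, 31, 31, 33, 35, 33, 35, 33, 31, 33, 33, 33, 36, 39, 67, 117, 155, 166, 167, 168, 167, 167, 169, 167, 169, 167]
270 [160, 163, 163, 163, 162, 163, 164, 161, 146, 99, 47, 35, 34, 35, 31, 31, 27, 26, 25, 25, 27, 28, 28, 29, 29, 29, 27, 29, 31, 31, 31, 31, 28, 29, 27, 27, 26, 25, 26, 24, 25, 28, 30, 31, 32, 31, 35, 66, 120, 154, 165, 166, 167, 168, 168, 166, 165, 157]
276 [92, 100, 103, 130, 158, 164, 164, 147, 100, 42, 26, 27, 31, 31, 33, 33, 31, 30, 34
[... 292 characters left out ...]
5, 27, 28, 27, 25, 26, 26, 27, 27, 27, 27, 28, 27, 27, 25, 27, 29, 29, 27, 36, 69, 115, 149, 159, 142, 103, 97, 98, 95]
-0.002 0.008 top v 250.750599211832 u 302.8432653486156 333.5608358792168 at v 265.1465855667691
-0.002 0.01 top v 248.08957096823792 u 298.8096993758291 337.56471099553613 at v 266.2830087711168
0 0.008 top v 247.02178222724703 u 302.68422971000734 333.4736123833029 at v 261.4852923905023
0 0.01 top v 244.31045164065685 u 298.6396583393905 337.4861190421197 at v 262.59012895933824
0.002 0.008 top v 243.2753312599844 u 302.52444882254025 333.38598019301475 at v 257.80684221354403
0.002 0.01 top v 240.5132492879051 u 298.4688130067591 337.4071553928214 at v 258.8797817806488
```

>>> apply_moves:
  motion:
    - {"x": 3, "y": 0, "z": 0, "yaw": 0, "hand": -1}
    - {"x": 6.45, "y": 0.05, "z": 0, "yaw": 0, "hand": -1}
    - {"x": 6.45, "y": 0.05, "z": -3, "yaw": 0, "hand": -1}
    - {"x": 6.45, "y": 0.05, "z": -6, "yaw": 0, "hand": -1}
    - {"x": 6.45, "y": 0.05, "z": -6.6, "yaw": 0, "hand": -1}
    - {"x": 6.45, "y": 0.05, "z": -6.6, "yaw": 0, "hand": -1}
    - {"x": 6.45, "y": 0.05, "z": -6.6, "yaw": 0, "hand": -1}

```text
clock: 6.48
position: [0.6022, 0.1331, 0.1122]
ee_rot: [-3.141, 0.051, -0.003]
force: [0.2, -0.1, -0.2]
width: 0.212
gripper_force: 25.0
```

Run:
```python
from h import *
s=observe();print(s["clock"],s["position"],s["ee_rot"],s["force"],s["width"])
m=camera_model("wrist");I=get_image("wrist");cv2.imwrite("pics/w3.png",I)
np.savez("w3.npz",T=m["T"],K=m["camera_matrix"],p=s["position"])
cv2.imwrite("pics/w3c.png",cv2.resize(I[140:340,220:420],None,fx=3,fy=3,interpolation=2))
```

```text
6.475 [0.60216014 0.13308004 0.11215771] [-3.14072579  0.05115721 -0.00321085] [ 0.22433983 -0.13429625 -0.22160556] 0.21192293134413936
```

View pics/w3c.png

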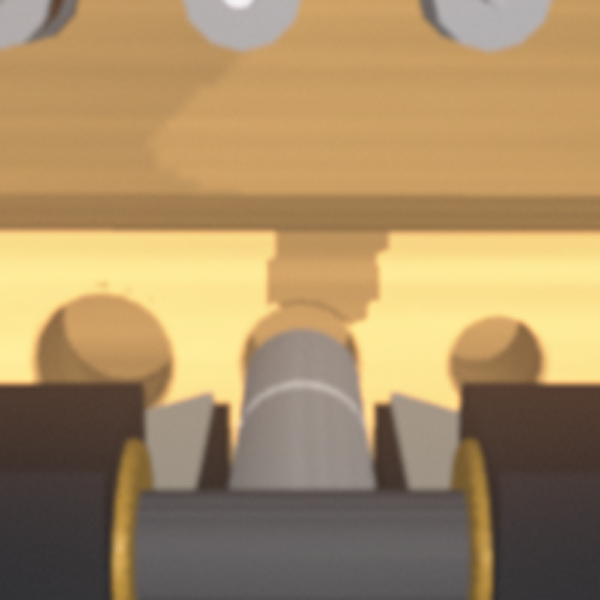

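The crop shows the 20 mm hole's rim spanning crop columns 243–357. The foot is centred on it at about column 301, with its far edge at row 328 against the rim's far edge at row 300. I'll turn that into offsets.

Run:
```python
from h import *
d=np.load("w3.npz");m={"T":d["T"],"camera_matrix":d["K"]};p=d["p"]
I=cv2.imread("pics/w3.png");g=I[:,:,0].astype(int)
u0=320
print("col",[(v,I[v,u0].tolist()) for v in range(236,256)])
for v in (254,256,258): print(v,[ (u,int(g[v,u])) for u in list(range(298,308))+list(range(332,343))])
c=lambda u,v:(220+u/3,140+v/3)
rim=at(m,*c(301,301),.058);print("rim far",rim,"-> hole x",rim[0]-.0106)
print("rim sides",at(m,*c(243,355),.058),at(m,*c(357,355),.058))
zf=p[2]-.0437
t=np.linspace(0,2*np.pi,200)
for ex in (-.004,-.003,-.002,-.001,0):
    q=np.array([pix(m,[p[0]+ex+r*np.cos(a),p[1]+r*np.sin(a),z]) for r,z in((.008,zf),(.01,zf+.002)) for a in t]);print(ex,"far v",(q[:,1].min()-140)*3)
q=np.array([pix(m,p+[-.002,s,-.035]) for s in(-.01,.01)]);print((q-[220,140])*3)
```

```text
col [(236, [99, 155, 201]), (237, [99, 156, 201]), (238, [98, 154, 198]), (239, [95, 148, 191]), (240, [90, 141, 182]), (241, [94, 148, 190]), (242, [98, 156, 201]), (243, [101, 159, 206]), (244, [101, 160, 206]), (245, [101, 160, 207]), (246, [102, 161, 208]), (247, [103, 161, 208]), (248, [107, 159, 203]), (249, [116, 153, 186]), (250, [126, 146, 167]), (251, [130, 141, 156]), (252, [132, 142, 155]), (253, [132, 141, 155]), (254, [134, 143, 156]), (255, [133, 143, 156])]
254 [(298, 154), (299, 149), (300, 137), (301, 118), (302, 92), (303, 81), (304, 82), (305, 91), (306, 101), (307, 107), (332, 127), (333, 118), (334, 106), (335, 87), (336, 75), (337, 84), (338, 109), (339, 132), (340, 146), (341, 153), (342, 153)]
256 [(298, 152), (299, 143), (300, 127), (301, 106), (302, 85), (303, 78), (304, 85), (305, 97), (306, 108), (307, 113), (332, 132), (333, 131), (334, 123), (335, 110), (336, 91), (337, 79), (338, 92), (339, 118), (340, 138), (341, 149), (342, 153)]
258 [(298, 149), (299, 137), (300, 118), (301, 95), (302, 81), (303, 86), (304, 99), (305, 108), (306, 115), (307, 117), (332, 133), (333, 132), (334, 130), (335, 127), (336, 116), (337, 97), (338, 92), (339, 111), (340, 132), (341, 146), (342, 152)]
rim far [0.61079073 0.13162334 0.058     ] -> hole x 0.6001907305313914
rim sides [0.60095298 0.14252298 0.058     ] [0.6002842  0.12174224 0.058     ]
-0.004 far v 334.65804717100997
-0.003 far v 329.03609248578357
-0.002 far v 323.40091935703623
-0.001 far v 317.75248111072506
0 far v 312.09073085280875
[[354.15948903 390.06228397]
 [234.61011446 393.71308761]]
```

>>> apply_moves:
  motion:
    - {"x": 0.05, "y": 0.03, "z": -0.4, "yaw": 0, "hand": -1}
    - {"x": 0.05, "y": 0.03, "z": -0.7, "yaw": 0, "hand": -1}
    - {"x": 0.05, "y": 0.03, "z": -0.9, "yaw": 0, "hand": -1}
    - {"x": 0.05, "y": 0.03, "z": -1.1, "yaw": 0, "hand": -1}
    - {"x": 0.05, "y": 0.03, "z": -1.2, "yaw": 0, "hand": -1}
    - {"x": 0.05, "y": 0.03, "z": -1.3, "yaw": 0, "hand": -1}
    - {"x": 0.05, "y": 0.03, "z": -1.3, "yaw": 0, "hand": -1}

```text
clock: 7.4
position: [0.6018, 0.1335, 0.0977]
ee_rot: [3.141, -0.05, -0.0]
force: [0.8, -0.0, -0.3]
width: 0.212
gripper_force: 25.0
```

>>> apply_moves:
  motion:
    - {"x": 0, "y": 0, "z": -0.1, "yaw": 0, "hand": -1}
    - {"x": 0, "y": 0, "z": -0.2, "yaw": 0, "hand": -1}
    - {"x": 0, "y": 0, "z": -0.3, "yaw": 0, "hand": -1}
    - {"x": 0, "y": 0, "z": -0.4, "yaw": 0, "hand": -1}
    - {"x": 0, "y": 0, "z": -0.4, "yaw": 0, "hand": -1}

```text
clock: 8.02
position: [0.6017, 0.1335, 0.0936]
ee_rot: [3.141, -0.05, -0.0]
force: [-0.2, -0.5, -0.7]
width: 0.212
gripper_force: 25.0
```

>>> apply_moves:
  motion:
    - {"x": 0, "y": 0, "z": -0.1, "yaw": 0, "hand": -1}
    - {"x": 0, "y": 0, "z": -0.2, "yaw": 0, "hand": -1}
    - {"x": 0, "y": 0, "z": -0.3, "yaw": 0, "hand": -1}
    - {"x": 0, "y": 0, "z": -0.4, "yaw": 0, "hand": -1}
    - {"x": 0, "y": 0, "z": -0.5, "yaw": 0, "hand": -1}
    - {"x": 0, "y": 0, "z": -0.5, "yaw": 0, "hand": -1}

```text
clock: 8.78
position: [0.6017, 0.1335, 0.0886]
ee_rot: [3.141, -0.05, -0.0]
force: [-0.3, 1.1, 1.0]
width: 0.213
gripper_force: 25.0
```

Inside the hole with almost no side force. Next comes the ball, so I press gently in 1 mm steps.

>>> apply_moves:
  motion:
    - {"x": 0, "y": 0, "z": -0.1, "yaw": 0, "hand": -1}
    - {"x": 0, "y": 0, "z": -0.2, "yaw": 0, "hand": -1}
    - {"x": 0, "y": 0, "z": -0.3, "yaw": 0, "hand": -1}
    - {"x": 0, "y": 0, "z": -0.3, "yaw": 0, "hand": -1}

```text
clock: 9.28
position: [0.6017, 0.1335, 0.0856]
ee_rot: [3.141, -0.05, -0.0]
force: [-0.8, 0.2, 0.2]
width: 0.214
gripper_force: 25.0
```

>>> apply_moves:
  motion:
    - {"x": 0, "y": 0, "z": -0.1, "yaw": 0, "hand": -1}
    - {"x": 0, "y": 0, "z": -0.2, "yaw": 0, "hand": -1}
    - {"x": 0, "y": 0, "z": -0.3, "yaw": 0, "hand": -1}
    - {"x": 0, "y": 0, "z": -0.3, "yaw": 0, "hand": -1}

```text
clock: 9.78
position: [0.6017, 0.1334, 0.0827]
ee_rot: [3.141, -0.05, -0.0]
force: [-2.3, 0.4, 3.1]
width: 0.214
gripper_force: 25.0
```

>>> apply_moves:
  motion:
    - {"x": 0, "y": 0, "z": -0.1, "yaw": 0, "hand": -1}
    - {"x": 0, "y": 0, "z": -0.2, "yaw": 0, "hand": -1}
    - {"x": 0, "y": 0, "z": -0.3, "yaw": 0, "hand": -1}
    - {"x": 0, "y": 0, "z": -0.3, "yaw": 0, "hand": -1}

```text
clock: 10.28
position: [0.6017, 0.1335, 0.0794]
ee_rot: [3.141, -0.05, -0.0]
force: [-1.1, -0.9, 0.7]
width: 0.212
gripper_force: 25.0
```

>>> apply_moves:
  motion:
    - {"x": 0, "y": 0, "z": -0.1, "yaw": 0, "hand": -1}
    - {"x": 0, "y": 0, "z": -0.2, "yaw": 0, "hand": -1}
    - {"x": 0, "y": 0, "z": -0.3, "yaw": 0, "hand": -1}
    - {"x": 0, "y": 0, "z": -0.3, "yaw": 0, "hand": -1}

```text
clock: 10.78
position: [0.6017, 0.1335, 0.0765]
ee_rot: [3.141, -0.05, -0.0]
force: [-1.9, -0.1, 2.3]
width: 0.215
gripper_force: 25.0
```

>>> apply_moves:
  motion:
    - {"x": 0, "y": 0, "z": -0.1, "yaw": 0, "hand": -1}
    - {"x": 0, "y": 0, "z": -0.2, "yaw": 0, "hand": -1}
    - {"x": 0, "y": 0, "z": -0.2, "yaw": 0, "hand": -1}

```text
clock: 11.15
position: [0.6017, 0.1335, 0.0746]
ee_rot: [3.141, -0.05, -0.0]
force: [-1.1, -0.9, 1.2]
width: 0.215
gripper_force: 25.0
```

>>> apply_moves:
  motion:
    - {"x": 0, "y": 0, "z": -0.05, "yaw": 0, "hand": -1}
    - {"x": 0, "y": 0, "z": -0.1, "yaw": 0, "hand": -1}
    - {"x": 0, "y": 0, "z": -0.1, "yaw": 0, "hand": -1}

```text
clock: 11.52
position: [0.6017, 0.1336, 0.0738]
ee_rot: [-3.141, 0.05, 0.0]
force: [-2.9, -0.1, 3.7]
width: 0.209
gripper_force: 25.0
```

>>> apply_moves:
  motion:
    - {"x": 0, "y": 0, "z": -0.05, "yaw": 0, "hand": -1}
    - {"x": 0, "y": 0, "z": -0.1, "yaw": 0, "hand": -1}
    - {"x": 0, "y": 0, "z": -0.1, "yaw": 0, "hand": -1}

```text
clock: 11.9
position: [0.6019, 0.1336, 0.0737]
ee_rot: [-3.141, 0.05, -0.001]
force: [-5.5, -1.7, 12.7]
width: 0.214
gripper_force: 25.0
```

The stop is firm at TCP z = 0.0737, exactly the height predicted for the bottom, with 12.7 N. I release and rise.

>>> apply_moves:
  motion:
    - {"x": 0, "y": 0, "z": 0.05, "yaw": 0, "hand": -1}
    - {"x": 0, "y": 0, "z": 0.05, "yaw": 0, "hand": 0}
    - {"x": 0, "y": 0, "z": 0.05, "yaw": 0, "hand": 0}
    - {"x": 0, "y": 0, "z": 0.05, "yaw": 0, "hand": 0}
    - {"x": 0, "y": 0, "z": 4, "yaw": 0, "hand": 0}
    - {"x": 0, "y": 0, "z": 10, "yaw": 0, "hand": 0}
    - {"x": -6, "y": 0, "z": 12, "yaw": 0, "hand": 0}
    - {"x": -10, "y": 0, "z": 12, "yaw": 0, "hand": 0}
    - {"x": -10, "y": 0, "z": 12, "yaw": 0, "hand": 0}

```text
clock: 13.02
position: [0.4993, 0.1337, 0.1933]
ee_rot: [3.141, -0.048, -0.0]
force: [1.1, -0.4, -0.4]
width: 0.498
gripper_force: 0.0
```

Run:
```python
from h import *
get_image("side");s=observe();print(s["clock"],s["position"],s["force"])
m=camera_model("wrist");I=get_image("wrist");S=get_image("side");ms=camera_model("side")
for r in silhouettes("stacker_a_mid","wrist"): print("w",round(r["p"],2),np.round(r["rect"]))
for n,mm in(("w",m),("s",ms)):
  for z in(.120,.130): print(n,z,pix(mm,[.6,.1322,z]))
a=cv2.resize(I[60:260,220:420],(400,400),interpolation=2);b=cv2.resize(S[160:260,280:380],(400,400),interpolation=2)
cv2.imwrite("pics/end.png",np.hstack([a,b]))
```

```text
13.075 [0.50124145 0.13360566 0.19324202] [ 1.53712741  0.43702753 -0.51068772]
w 0.56 [297.  48. 334. 100.]
w 0.12 [314.9258427   67.38688623]
w 0.13 [314.68614223  64.27731128]
s 0.12 [320.84253479 183.54478809]
s 0.13 [321.00899143 179.85692789]
```

View pics/end.png

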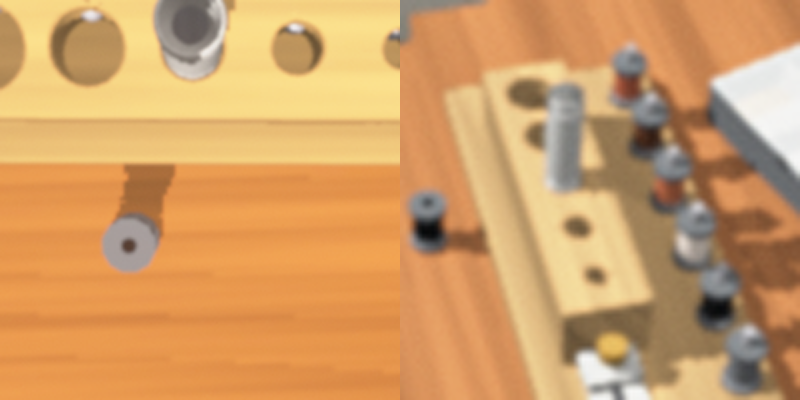

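The final picture shows the stacker upright in the middle hole. Its mouth is at side pixel (321,183.7), which matches a top at 120 mm: predicted (320.8,183.5) if fully seated, against row 179.9 if 10 mm too high. The spool in front of the rack hasn't moved, so I hand in.

```bash
python3 -c "
from cell import sign_off
print(sign_off())"
```

```text
the job is handed in; nothing more can be done
None
```

The stacker from the coaster, which measured as the 20 mm one, now stands upright in the 20 mm hole, pushed past the ball to the bottom and let go. The job is handed in at about 13 s on the clock.

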